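# Sort left-hand and right-hand chair brackets

### The job

Sort the two folding-chair brackets: put the left-hand one into the steel tray on the robot's left and the right-hand one into the steel tray on the robot's right, each lying flat on the tray floor with its lug up. With the lug up and the foot end pointing away from you, the foot turns off to the left on a left-hand bracket and to the right on a right-hand one; the T-shaped bracket is neither.

Things in the scene. Friction and masses are not known exactly. Their poses are not given: they have to be found in the camera images.
- left_bracket_mid (a point): left-hand bracket, bare aluminium, ~0.11 kg, 40 mm high. Point: middle of its upright lug, 20 mm above the underside; z up. Plate 5 mm thick; arm along x (+-44 mm, 26 mm wide); at its +x end the foot (26 mm wide) sticks out to +y only, to 49 mm. Lug, to hold it by: 38 mm (x) by 12 mm (y), 35 mm tall above the plate. Starts plate down, any yaw. A T-shaped bracket nearby is neither hand.
- right_bracket_mid (a point): right-hand bracket, bare aluminium, ~0.11 kg, 40 mm high. Point: middle of its upright lug, 20 mm above the underside; z up. Plate 5 mm thick; arm along x (+-44 mm, 26 mm wide); at its +x end the foot (26 mm wide) sticks out to -y only, to 49 mm. Lug, to hold it by: 38 mm (x) by 12 mm (y), 35 mm tall above the plate. Starts plate down, any yaw. A T-shaped bracket nearby is neither hand.
- left_tray_in (a point): open tray of bare steel sheet on the robot's left (+y side), fixed to the table: outside 200 mm (x) by 180 mm (y) by 40 mm high, walls and floor 4 mm thick, turned by up to 0.2 rad. The point is the centre of its inner floor; x, y along its sides, z up.
- right_tray_in (a point): open tray of bare steel sheet on the robot's right (-y side), fixed to the table: outside 200 mm (x) by 180 mm (y) by 40 mm high, walls and floor 4 mm thick, turned by up to 0.2 rad. The point is the centre of its inner floor; x, y along its sides, z up.
Mind the look-alikes: they are no part of the job. What is shaped like the part that bears right_bracket_mid but blue or orange is not meant.

How it is judged:
By the outcome, as a careful person would: the job done as asked, in the order asked, and still so for the second after the job is handed in, with the robot touching nothing.
It also fails if it takes over 58 s, if anything falls off the work surface, if the arm or the gripper's body presses on something with over 40 N, if the wrist force passes 120 N, or if a joint passes its speed limit or range.

### The arm

A 6-joint arm with a two-finger parallel gripper is mounted at the origin on the work surface. World frame = base frame: x ahead of the robot, y to its left, z up, the work surface at z = 0. Lengths are in mm, angles in rad, forces in N, time in s.
With the tool pointing down it reaches from about 275 to 725 mm from the base axis. Payload 5.6 kg.
Tool frame: the origin (TCP) lies on the centre line of the jaws, within the pads' length; the fingertips stand 14 mm ahead of it and the grasp point (between the pads) lies 5 mm behind it (manip.tip_extent is the distance from the TCP to the fingertips, in mm); x points along the fingers, y is the direction in which the jaws open and shut, and the axes are right-handed (so a half turn about x gives the same grasp; the last joint's range is limited). The gripper opens to 85 mm and grips with 20 to 120 N. Pads are 22 mm wide; open, the fingers measure 114 mm over their backs; the gripper's body (76 mm by 85 mm) begins 54 mm behind the grasp point. The pads swing forward as they close: fully open they stand 13 mm farther back than shut.
Start: joints at [-0.999, 0.255, 0.108, 0, -1.424, -0.285], TCP at [155.606, -527.522, 245.283] pointing down, gripper open.
Joint ranges: [-2.95, 2.95], [-1.21, 1.97], [-1.09, 1.5], [-2.87, 1.71], [-2.94, -0.07], [-3.05, 3.05]. Speed limits (rad/s): [2.57, 2.57, 3.14, 3.14, 3.14, 3.14].

### API

Orientations are given as a unit quaternion [w, x, y, z].
In Python, from plant import readout, vision, manip gives the robot as it stands.
- The arm moves only by the tool arm_command, never from a script. Its argument "plan" is a list that holds one entry, the list of rows, each a list of 7 numbers: the shift along the world's x, y, z in units of 30 mm (1.0 is 30 mm), then the turn, a rotation vector about the world's x, y, z in degrees, then the closure in counts, from 0 (fully open) to 255 (shut). In form: [[[tx, ty, tz, ax, ay, az, grip], ...]]. A call has 1 to 12 rows; each row shifts and turns the commanded pose from where the row before left it; what a row does not reach is not made up. A row lasts 1/10 s, in which the tool goes at most 50 mm and 8.59 degrees, less where a joint would pass 70% of its speed; a pose out of reach is approached as far as the arm can. A call is refused whole if a number of a shift passes 1 or a number of a turn 8.59, either way. A call with a gripper value outside its range is refused whole. The fingers move at their own pace and stop on an object; the grip force is fixed at half the most. Time passes only in rows, so rows that do not move let the fingers close. It gives the time, the measured TCP pose, the force and the opening at its end, in the units of the state.
- readout.read_state(): the state, without advancing time (a new reading comes with each control period).
- vision.capture(name): name is "side" or "top" or "wrist"; returns a dict with "color" (384x512x3 uint8, blue, green, red), "fovy" (degrees; the focal length in pixels is half the picture's height over the tangent of half this angle, whatever the lens; pixels are square), "cx", "cy" (the principal point, pixels), "R" (3x3) and "t" (3): a world point X has camera coordinates R X + t. Camera axes: x right, y down, z forward; pixel columns grow to the right and rows downward; lengths in mm; the calibration is good to about 2 mm. A picture is of the moment at which its call begins. There is no depth.
- manip.finish_job(): hands the job in, once; it reports no verdict.
The state is a dict: "clock": time; "joint_pos": joint angles; "qvel": joint speeds; "effort": joint torques, N m; "ee_pos": TCP position; "tcp_rot": TCP orientation; "contact_force": force on the tool from outside, world axes, zero at the start; "wrist_torque": the same for the moment, N m; "width": finger opening in mm.
Only numpy, scipy, OpenCV 4.12 (cv2) and the standard library are available. Lean on these libraries where they do the work, as an engineer would, in place of code of your own. Each camera call takes 0.05 s, during which the arm holds its last target.

## Working session

There is one attempt and no reset: what is moved stays moved. The work goes in short steps, Python scripts to look and compute and a tool call to move; the robot and the scene stay as the last step left them, time stands still between calls to the robot, and variables do not carry over. Pictures are saved under pics/ and viewed, and the job is handed in when it is done.

Besides the shell and the picture viewer there is one more tool, called after "Call:" by a JSON object that holds its "op" and its "data". arm_command: Moves the arm, as the interface text tells. Its arguments: {"type":"object","properties":{"plan":{"type":"array","items":{"type":"array","items":{"type":"array","items":{"type":"number"}}}}},"required":["plan"]}

```bash
mkdir -p pics
python3 - <<'E'
from plant import readout, vision, manip
import cv2,pickle
s=readout.read_state();print(s)
d={}
for n in ("top","side"):
    c=vision.capture(n);d[n]=c;cv2.imwrite(f"pics/{n}0.png",c["color"]);print(n,c["fovy"],c["cx"],c["cy"],c["R"],c["t"])
pickle.dump(d,open("cap0.pkl","wb"))
E
```

```text
{'clock': 0.0, 'joint_pos': array([-9.99402276e-01,  2.55756864e-01,  1.06980735e-01, -4.74610086e-04,
       -1.42387835e+00, -2.84630792e-01]), 'qvel': array([ 0.00122069, -0.0018003 ,  0.00063239,  0.0012348 , -0.00112402,
        0.00091803]), 'effort': array([-4.27804131e-03, -3.86623979e+01,  2.37938976e+01,  5.36581680e+00,
       -6.45695589e-03, -4.84768918e-06]), 'ee_pos': array([ 155.5066842 , -527.06719789,  244.38115365]), 'tcp_rot': array([ 0.6997323 , -0.100348  ,  0.69997566,  0.10168116]), 'contact_force': array([-0.86550966,  0.22814717, -0.50482995]), 'wrist_torque': array([ 0.02202202, -0.01481945, -0.000269  ]), 'width': 85.40645437293051}
top 50.5218151629089 255.4662539352184 189.81390718172048 [[-0.00869277 -0.99994926 -0.00509071]
 [-0.98750355  0.00938548 -0.15731704]
 [ 0.15735684  0.00365958 -0.98753503]] [ 22.61007018 467.97042783 968.01009157]
side 56.79391705321451 252.34693595413594 191.10841725221192 [[-0.88813608 -0.4592056   0.01856121]
 [-0.2737757   0.49619873 -0.82391364]
 [ 0.36913571 -0.73682904 -0.56641133]] [427.51591208 171.0902825  795.89828228]
```

View pics/top0.png

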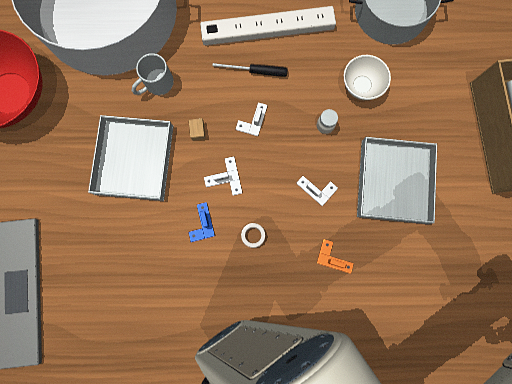

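View pics/side0.png

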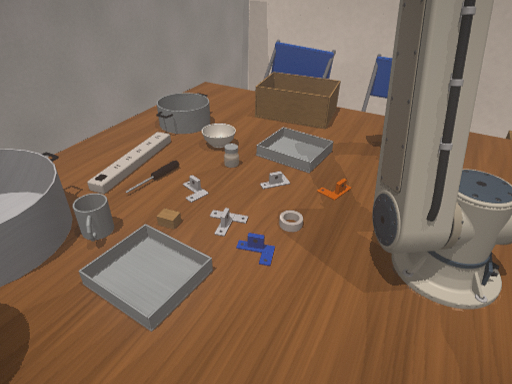

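The top view shows the left tray at about (131,158), the right tray at (399,181), silver L-brackets at (255,120) and (318,190), and the T at (225,177). I'll zoom in on the brackets.

Run:
```python
import cv2,pickle,numpy as np
d=pickle.load(open("cap0.pkl","rb"));im=d["top"]["color"]
a=cv2.resize(im[95:145,228:278],None,fx=8,fy=8,interpolation=cv2.INTER_CUBIC)
b=cv2.resize(im[165:215,292:342],None,fx=8,fy=8,interpolation=cv2.INTER_CUBIC)
cv2.imwrite("pics/z0.png",np.hstack([a,b]))
a=cv2.resize(im[105:210,80:180],None,fx=4,fy=4,interpolation=cv2.INTER_CUBIC)
b=cv2.resize(im[125:230,350:450],None,fx=4,fy=4,interpolation=cv2.INTER_CUBIC)
cv2.imwrite("pics/z1.png",np.hstack([a,b]))
```

```text
(no output)
```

View pics/z0.png

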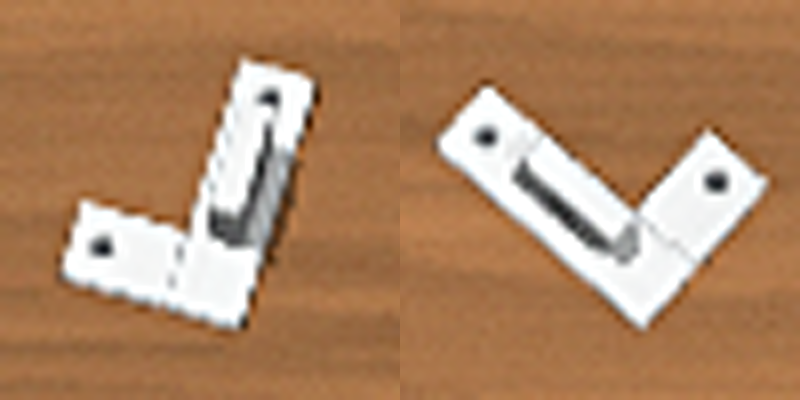

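View pics/z1.png

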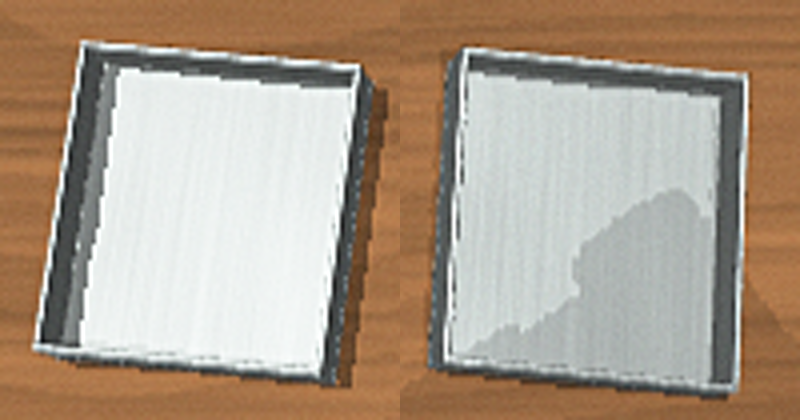

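```bash
cat > h.py <<'E'
import numpy as np
from scipy.optimize import least_squares
from scipy.spatial.transform import Rotation as Ro
def proj(c,X):
    f=c["color"].shape[0]/2/np.tan(np.radians(c["fovy"])/2)
    p=np.atleast_2d(X)@np.array(c["R"]).T+np.array(c["t"]); return np.c_[f*p[:,0]/p[:,2]+c["cx"],f*p[:,1]/p[:,2]+c["cy"]]
def fit(c,body,z,px,x0):
    body=np.array(body,float);px=np.array(px,float)
    def w(p):
        C,S=np.cos(p[2]),np.sin(p[2]);return np.c_[body@np.array([[C,S],[-S,C]])+p[:2],np.full(len(body),z)]
    r=least_squares(lambda p:(proj(c,w(p))-px).ravel(),x0,x_scale=[100,100,1]);return r.x,np.abs(r.fun).max()
R_=[(-44,13),(44,13),(44,-49),(18,-49),(18,-13),(-44,-13)]
L_=[(x,-y) for x,y in R_]
def z(px,k,o): return (np.array(px,float)+.5)/k-.5+np.array(o)
E
python3 - <<'E'
from h import *
import pickle
d=pickle.load(open("cap0.pkl","rb"));c=d["top"]
A=fit(c,R_,5,z([(318,80),(240,328),(62,275),(82,200),(190,235),(240,58)],8,(228,95)),[500,0,3.])
B=fit(c,L_,5,z([(37,143),(242,328),(368,182),(308,130),(237,218),(87,85)],8,(292,165)),[400,-100,-2.2])
t=[(100,90),(100,-90),(-100,-90),(-100,90)]
TL=fit(c,t,40,z([(85,42),(362,65),(325,375),(37,348)],4,(80,105)),[450,250,0])
TR=fit(c,t,40,z([(60,48),(348,73),(338,390),(40,362)],4,(350,125)),[450,-250,0])
for n,v in zip(("A right","B left","TL","TR"),(A,B,TL,TR)): print(n,v[0].round(3),np.degrees(v[0][2]).round(1),"err",v[1].round(2))
# check in side view
from plant import readout
s=readout.read_state();m=Ro.from_quat(s["tcp_rot"],scalar_first=True).as_matrix();print(m.round(3));print("jaw yaw",np.degrees(np.arctan2(m[1,1],m[0,1])))
import cv2
im=cv2.resize(d["side"]["color"],None,fx=1.5,fy=1.5)
for (p,_),b,zz in ((A,R_,5),(B,L_,5),(TL,t,40),(TR,t,40)):
    C,S=np.cos(p[2]),np.sin(p[2]);X=np.c_[np.array(b)@np.array([[C,S],[-S,C]])+p[:2],np.full(len(b),zz)]
    cv2.polylines(im,[(1.5*proj(d["side"],X)).round().astype(int)],True,(0,0,255),1)
cv2.imwrite("pics/chk.png",im)
E
```

```text
A right [662.387  10.725   2.844] 162.9 err 0.37
B left [ 470.686 -126.08    -2.315] -132.7 err 0.59
TL [ 5.56569e+02  3.30736e+02 -9.70000e-02] -5.6 err 0.63
TR [ 4.92472e+02 -3.35607e+02 -1.07000e-01] -6.1 err 0.44
[[-0.001 -0.283  0.959]
 [ 0.002  0.959  0.283]
 [-1.     0.002 -0.   ]]
jaw yaw 106.42890564586118
```

View pics/chk.png

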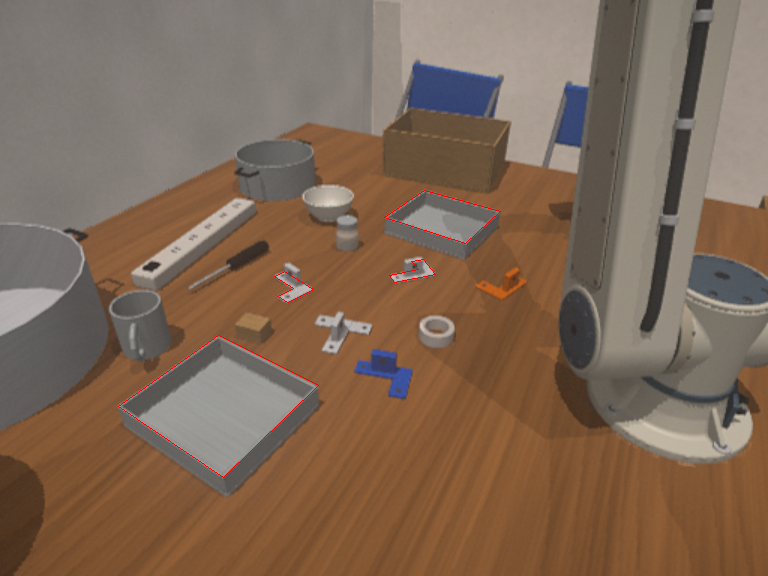

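Both views agree with the fits. The left-hand bracket is at (471,-126) and the right-hand one at (662,11). I'll do the left-hand one first.

Call:
{"op": "arm_command", "data": {"plan": [[[0.7, 0.9, -0.1, 0, 0, 2.6, 0], [0.7, 0.9, -0.1, 0, 0, 2.6, 0], [0.7, 0.9, -0.1, 0, 0, 2.6, 0], [0.7, 0.9, -0.1, 0, 0, 2.6, 0], [0.7, 0.9, -0.1, 0, 0, 2.6, 0], [0.7, 0.9, -0.1, 0, 0, 2.6, 0], [0.7, 0.9, -0.1, 0, 0, 2.6, 0], [0.7, 0.9, -0.1, 0, 0, 2.6, 0], [0.7, 0.9, -0.1, 0, 0, 2.6, 0], [0.7, 0.9, -0.1, 0, 0, 2.6, 0], [0.7, 0.9, -0.1, 0, 0, 2.6, 0], [0.7, 0.9, -0.1, 0, 0, 2.6, 0]]]}}

```text
clock: 1.3
ee_pos: [408.0, -202.1, 208.9]
tcp_rot: [0.646, -0.286, 0.647, 0.286]
contact_force: [-0.6, -1.5, 0.6]
width: 85.4
```

Call:
{"op": "arm_command", "data": {"plan": [[[0.7, 0.85, -0.8, 0, 0, 0, 0], [0.7, 0.85, -0.8, 0, 0, 0, 0], [0.7, 0.85, -0.8, 0, 0, 0, 0], [0, 0, 0, 0, 0, 0, 0], [0, 0, 0, 0, 0, 0, 0]]]}}

```text
clock: 1.8
ee_pos: [470.3, -126.7, 136.5]
tcp_rot: [0.646, -0.286, 0.647, 0.286]
contact_force: [0.1, 0.4, 0.8]
width: 85.5
```

```bash
cat > look.py <<'E'
import sys,cv2,numpy as np
from h import *
from plant import readout, vision
# usage look.py name cam [x y yaw hand]
n,cam=sys.argv[1:3];c=vision.capture(cam);im=cv2.resize(c["color"],None,fx=1.5,fy=1.5)
a=sys.argv[3:]
if a:
    x,y,yaw=map(float,a[:3]);b=np.array(L_ if a[3]=="L" else R_);C,S=np.cos(np.radians(yaw)),np.sin(np.radians(yaw))
    for bb,zz in ((b,5),(np.array([(19,6),(19,-6),(-19,-6),(-19,6)]),40)):
        X=np.c_[bb@np.array([[C,S],[-S,C]])+[x,y],np.full(len(bb),zz)]
        cv2.polylines(im,[(1.5*proj(c,X)).round().astype(int)],True,(0,0,255),1)
cv2.imwrite(f"pics/{n}.png",im)
s=readout.read_state();m=Ro.from_quat(s["tcp_rot"],scalar_first=True).as_matrix()
print(s["clock"],s["ee_pos"].round(1),"jaw",np.degrees(np.arctan2(m[1,1],m[0,1])).round(1),"xax",m[:,0].round(3),s["contact_force"].round(1),s["width"])
E
python3 look.py w1 wrist 470.7 -126.1 -132.7 L
```

```text
1.85 [ 470.5 -127.2  137.4] jaw 137.7 xax [-0. -0. -1.] [-0.2  0.4  0.2] 85.05117631686062
```

View pics/w1.png

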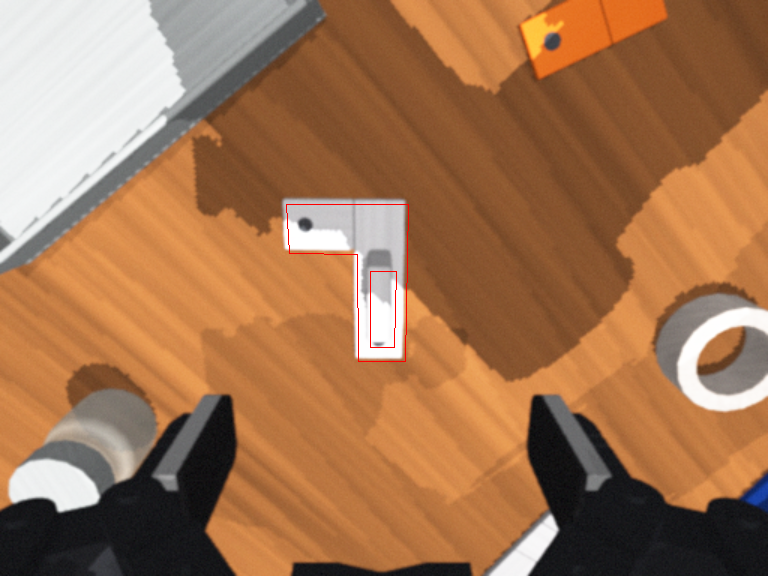

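The wrist view shows the left-hand bracket at (380,280) with the overlay matching to about 1 mm, and the jaws centred on its lug. Next I descend and grip.

Call:
{"op": "arm_command", "data": {"plan": [[[0, 0, -0.9, 0, 0, 0, 0], [0, 0, -0.9, 0, 0, 0, 0], [0, 0, -0.9, 0, 0, 0, 0], [0, 0, -0.6, 0, 0, 0, 0], [0, 0, -0.4, 0, 0, 0, 0], [0, 0, 0, 0, 0, 0, 0], [0, 0, 0, 0, 0, 0, 0]]]}}

```text
clock: 2.55
ee_pos: [471.0, -127.7, 27.4]
tcp_rot: [0.647, -0.286, 0.647, 0.285]
contact_force: [-0.2, 0.7, 0.6]
width: 85.4
```

Call:
{"op": "arm_command", "data": {"plan": [[[0, 0, 0, 0, 0, 0, 255], [0, 0, 0, 0, 0, 0, 255], [0, 0, 0, 0, 0, 0, 255], [0, 0, 0, 0, 0, 0, 255], [0, 0, 0, 0, 0, 0, 255], [0, 0, 0, 0, 0, 0, 255], [0, 0, 0, 0, 0, 0, 255], [0, 0, 0, 0, 0, 0, 255], [0, 0, 0, 0, 0, 0, 255], [0, 0, 0, 0, 0, 0, 255]]]}}

```text
clock: 3.55
ee_pos: [470.9, -127.0, 26.5]
tcp_rot: [0.647, -0.286, 0.647, 0.285]
contact_force: [-0.9, 0.9, 5.3]
width: 11.2
```

Call:
{"op": "arm_command", "data": {"plan": [[[0, 0, 0, 0, 0, 0, 255], [0, 0, 0.4, 0, 0, 0, 255], [0, 0, 0.6, 0, 0, 0, 255], [0, 0, 0.9, 0, 0, 0, 255], [0, 0, 0.9, 0, 0, 0, 255], [0, 0, 0.9, 0, 0, 0, 255], [0, 0, 0, 0, 0, 0, 255], [0, 0, 0, 0, 0, 0, 255]]]}}

```text
clock: 4.35
ee_pos: [470.2, -126.8, 136.8]
tcp_rot: [0.647, -0.285, 0.647, 0.286]
contact_force: [-0.4, 0.1, -2.5]
width: 11.3
```

```bash
python3 look.py w2 wrist
```

```text
4.4 [ 469.7 -126.8  136. ] jaw 137.6 xax [-0.002  0.001 -1.   ] [-0.2  0.8 -2. ] 11.1609173213616
```

View pics/w2.png

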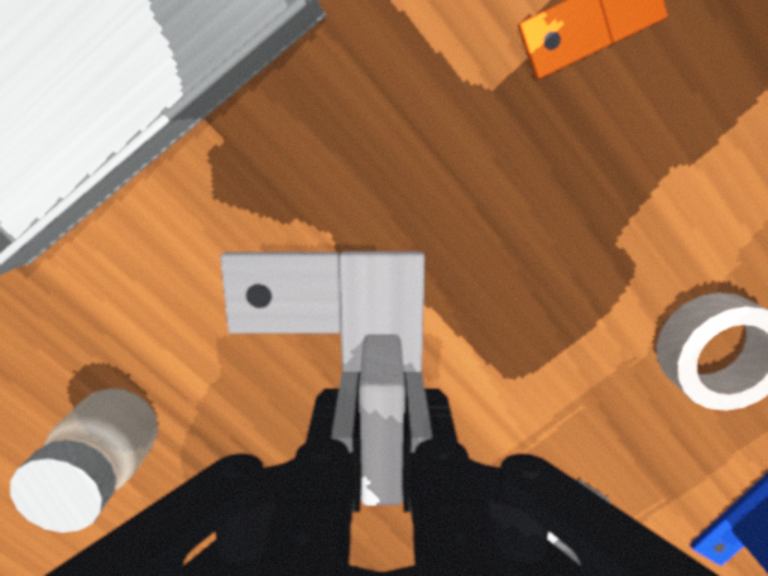

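The bracket is held level by its lug, foot at (260,295). Now over to the left tray.

Call:
{"op": "arm_command", "data": {"plan": [[[0.16, 0.4, 0, 0, 0, 0, 255], [0.16, 0.85, 0, 0, 0, 0, 255], [0.16, 0.95, 0, 0, 0, 0, 255], [0.16, 0.95, 0, 0, 0, 0, 255], [0.16, 0.95, 0, 0, 0, 0, 255], [0.16, 0.95, 0, 0, 0, 0, 255], [0.16, 0.95, 0, 0, 0, 0, 255], [0.16, 0.95, 0, 0, 0, 0, 255], [0.16, 0.95, 0, 0, 0, 0, 255], [0.16, 0.95, 0, 0, 0, 0, 255], [0.16, 0.95, 0, 0, 0, 0, 255], [0.16, 0.95, 0, 0, 0, 0, 255]]]}}

```text
clock: 5.6
ee_pos: [527.5, 197.1, 135.7]
tcp_rot: [0.646, -0.286, 0.648, 0.286]
contact_force: [-0.2, 0.0, -0.7]
width: 11.1
```

Call:
{"op": "arm_command", "data": {"plan": [[[0.16, 0.95, 0, 0, 0, 0, 255], [0.16, 0.95, 0, 0, 0, 0, 255], [0.16, 0.95, 0, 0, 0, 0, 255], [0.16, 0.85, 0, 0, 0, 0, 255], [0.16, 0.55, 0, 0, 0, 0, 255], [0.16, 0.25, 0, 0, 0, 0, 255], [0, 0, 0, 0, 0, 0, 255], [0, 0, 0, 0, 0, 0, 255]]]}}

```text
clock: 6.4
ee_pos: [556.6, 329.9, 136.5]
tcp_rot: [0.646, -0.286, 0.647, 0.285]
contact_force: [0.5, 0.4, -1.4]
width: 11.3
```

```bash
python3 look.py w3 wrist
```

```text
6.45 [556.7 329.7 136.9] jaw 137.6 xax [-0.001 -0.001 -1.   ] [ 0.2 -0.  -1.4] 11.114337847134363
```

View pics/w3.png

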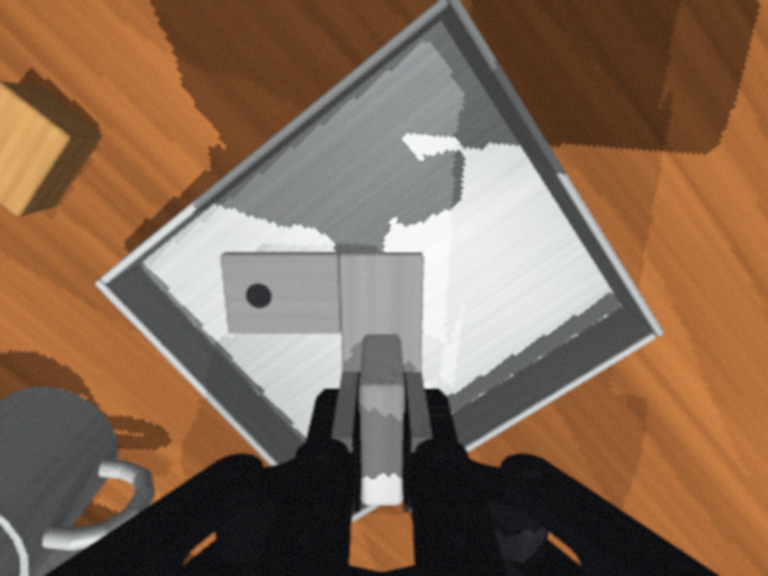

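Call:
{"op": "arm_command", "data": {"plan": [[[0, 0, -0.6, 0, 0, 0, 255], [0, 0, -0.9, 0, 0, 0, 255], [0, 0, -0.9, 0, 0, 0, 255], [0, 0, -0.6, 0, 0, 0, 255], [0, 0, -0.35, 0, 0, 0, 255], [0, 0, -0.15, 0, 0, 0, 255], [0, 0, 0, 0, 0, 0, 255], [0, 0, 0, 0, 0, 0, 255]]]}}

```text
clock: 7.25
ee_pos: [557.7, 330.8, 33.6]
tcp_rot: [0.648, -0.285, 0.646, 0.286]
contact_force: [0.2, -0.2, -1.0]
width: 11.1
```

Call:
{"op": "arm_command", "data": {"plan": [[[0, 0, -0.05, 0, 0, 0, 255], [0, 0, 0, 0, 0, 0, 255]]]}}

```text
clock: 7.45
ee_pos: [557.2, 330.7, 31.3]
tcp_rot: [0.647, -0.285, 0.647, 0.286]
contact_force: [-0.7, 0.6, -1.1]
width: 10.9
```

Call:
{"op": "arm_command", "data": {"plan": [[[0, 0, -0.04, 0, 0, 0, 255], [0, 0, 0, 0, 0, 0, 255]]]}}

```text
clock: 7.65
ee_pos: [557.4, 330.7, 30.6]
tcp_rot: [0.647, -0.286, 0.646, 0.286]
contact_force: [-1.2, -0.4, 3.9]
width: 11.1
```

Call:
{"op": "arm_command", "data": {"plan": [[[0, 0, -0.03, 0, 0, 0, 255], [0, 0, 0, 0, 0, 0, 255]]]}}

```text
clock: 7.85
ee_pos: [557.3, 330.7, 30.6]
tcp_rot: [0.647, -0.286, 0.646, 0.286]
contact_force: [-3.7, -1.4, 10.5]
width: 10.8
```

Contact with the tray floor. Release gently, then lift.

Call:
{"op": "arm_command", "data": {"plan": [[[0, 0, 0, 0, 0, 0, 120], [0, 0, 0, 0, 0, 0, 120], [0, 0, 0, 0, 0, 0, 60], [0, 0, 0, 0, 0, 0, 60], [0, 0, 0, 0, 0, 0, 60], [0, 0, 0, 0, 0, 0, 60]]]}}

```text
clock: 8.45
ee_pos: [557.0, 330.4, 28.6]
tcp_rot: [0.647, -0.286, 0.647, 0.285]
contact_force: [-0.8, -0.6, 0.6]
width: 65.4
```

Call:
{"op": "arm_command", "data": {"plan": [[[0, 0, 0.4, 0, 0, 0, 60], [0, 0, 0.7, 0, 0, 0, 60], [0, 0, 0.9, 0, 0, 0, 60], [0, 0, 0.9, 0, 0, 0, 60], [0, 0, 0.6, 0, 0, 0, 60], [0, 0, 0, 0, 0, 0, 0], [0, 0, 0, 0, 0, 0, 0]]]}}

```text
clock: 9.15
ee_pos: [557.0, 330.6, 134.4]
tcp_rot: [0.647, -0.285, 0.647, 0.286]
contact_force: [0.3, -0.7, -0.9]
width: 85.5
```

```bash
python3 look.py w4 wrist
```

```text
9.2 [556.6 330.3 133.4] jaw 137.6 xax [-0.001 -0.    -1.   ] [-0.1  0.5  0.1] 85.10910502900977
```

View pics/w4.png

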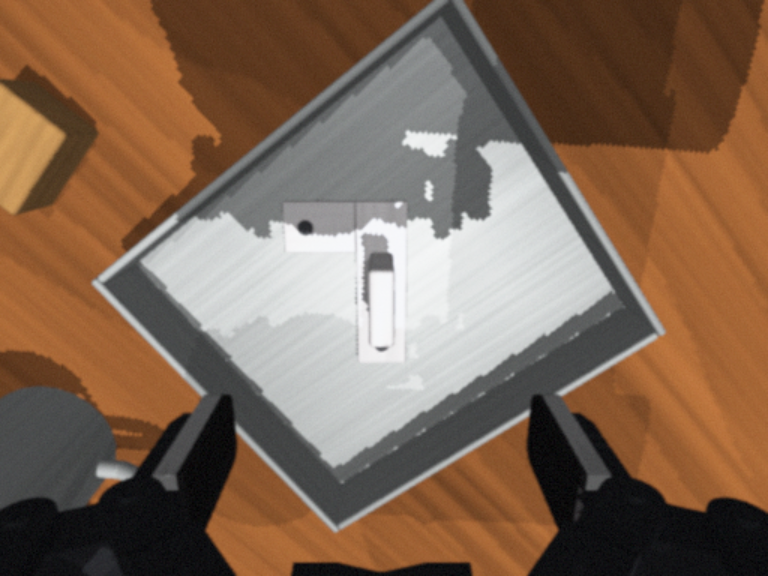

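The left-hand bracket lies flat in the left tray, lug up (380,280). Next the right-hand bracket.

Call:
{"op": "arm_command", "data": {"plan": [[[0.29, -0.7, 0.1, 0, 0, -5.4, 0], [0.29, -0.95, 0.1, 0, 0, -5.4, 0], [0.3, -0.95, 0, 0, 0, -5.4, 0], [0.3, -0.95, 0, 0, 0, -5.4, 0], [0.3, -0.95, 0, 0, 0, -5.4, 0], [0.3, -0.95, 0, 0, 0, -5.4, 0], [0.3, -0.95, 0, 0, 0, -5.4, 0], [0.3, -0.95, 0, 0, 0, -5.4, 0], [0.3, -0.95, 0, 0, 0, -5.4, 0], [0.3, -0.95, 0, 0, 0, -5.4, 0], [0.3, -0.8, 0, 0, 0, -5.4, 0], [0.25, -0.6, -0.1, 0, 0, -5.4, 0]]]}}

```text
clock: 10.4
ee_pos: [662.8, 9.2, 135.7]
tcp_rot: [0.698, 0.107, 0.699, -0.108]
contact_force: [0.5, 1.3, 0.3]
width: 85.2
```

Call:
{"op": "arm_command", "data": {"plan": [[[0, 0, 0, 0, 0, 0, 0], [0, 0, 0, 0, 0, 0, 0]]]}}

```text
clock: 10.6
ee_pos: [662.3, 10.6, 135.4]
tcp_rot: [0.698, 0.105, 0.7, -0.106]
contact_force: [-0.4, -0.0, -0.2]
width: 85.3
```

```bash
python3 look.py w5 wrist 662.4 10.7 162.9 R
```

```text
10.65 [662.4  11.2 135.8] jaw 72.9 xax [-0.002 -0.    -1.   ] [-0.   0.3 -0.2] 85.12146494191259
```

View pics/w5.png

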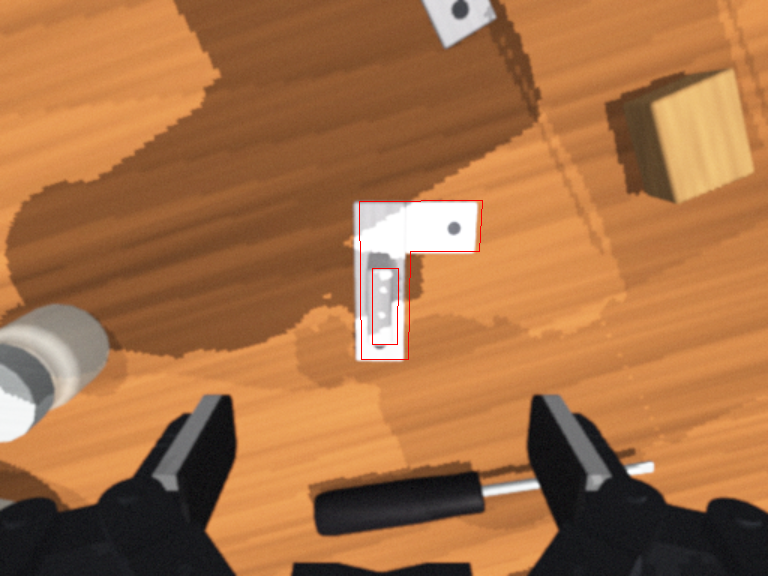

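The wrist view shows the right-hand bracket (foot end away, foot to the right at (455,228)), with the jaws centred on the lug. Descend and grip.

Call:
{"op": "arm_command", "data": {"plan": [[[0, 0, -0.6, 0, 0, 0, 0], [0, 0, -0.9, 0, 0, 0, 0], [0, 0, -0.9, 0, 0, 0, 0], [0, 0, -0.7, 0, 0, 0, 0], [0, 0, -0.4, 0, 0, 0, 0], [0, 0, -0.1, 0, 0, 0, 0], [0, 0, 0, 0, 0, 0, 0], [0, 0, 0, 0, 0, 0, 0]]]}}

```text
clock: 11.45
ee_pos: [663.8, 11.3, 30.1]
tcp_rot: [0.7, 0.106, 0.698, -0.105]
contact_force: [0.4, 0.2, 0.9]
width: 85.2
```

Call:
{"op": "arm_command", "data": {"plan": [[[0, 0, 0, 0, 0, 0, 255], [0, 0, 0, 0, 0, 0, 255], [0, 0, 0, 0, 0, 0, 255], [0, 0, 0, 0, 0, 0, 255], [0, 0, 0, 0, 0, 0, 255], [0, 0, 0, 0, 0, 0, 255], [0, 0, 0, 0, 0, 0, 255], [0, 0, 0, 0, 0, 0, 255], [0, 0, 0, 0, 0, 0, 255], [0, 0, 0, 0, 0, 0, 255]]]}}

```text
clock: 12.45
ee_pos: [663.1, 11.0, 28.9]
tcp_rot: [0.699, 0.106, 0.699, -0.105]
contact_force: [-0.3, 0.0, 3.2]
width: 11.1
```

Call:
{"op": "arm_command", "data": {"plan": [[[0, 0, 0.3, 0, 0, 0, 255], [0, 0, 0.6, 0, 0, 0, 255], [0, 0, 0.9, 0, 0, 0, 255], [0, 0, 0.9, 0, 0, 0, 255], [0, 0, 0.9, 0, 0, 0, 255], [0, 0, 0.5, 0, 0, 0, 255], [0, 0, 0, 0, 0, 0, 255], [0, 0, 0, 0, 0, 0, 255]]]}}

```text
clock: 13.25
ee_pos: [662.4, 11.1, 150.9]
tcp_rot: [0.699, 0.106, 0.7, -0.105]
contact_force: [0.6, -0.7, -2.6]
width: 10.8
```

```bash
python3 look.py w6 wrist
```

```text
13.3 [662.   11.  150.1] jaw 72.8 xax [-0.003  0.    -1.   ] [-0.1 -0.3 -1.6] 10.753636320709958
```

View pics/w6.png

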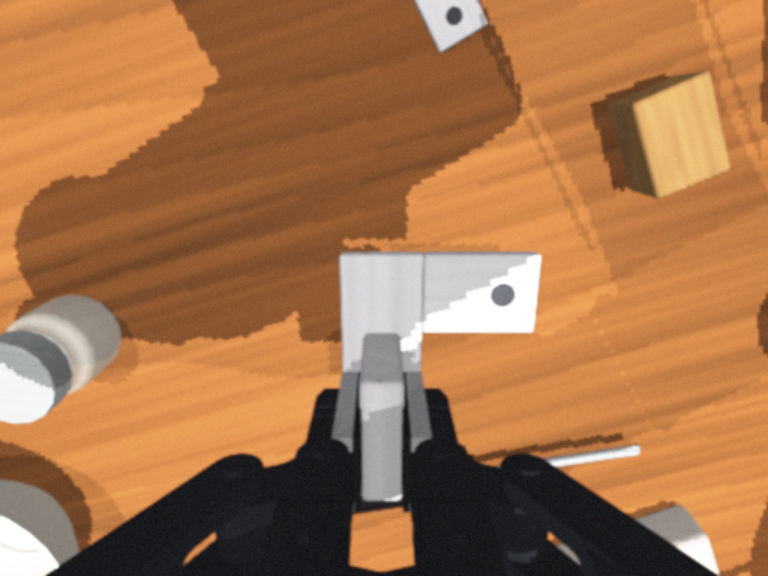

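Held level, foot at (500,295). Now to the right tray, moving in -x first to keep away from the jar.

Call:
{"op": "arm_command", "data": {"plan": [[[-0.6, -0.3, 0, 0, 0, 0, 255], [-0.9, -0.6, 0, 0, 0, 0, 255], [-0.9, -0.8, 0, 0, 0, 0, 255], [-0.9, -0.95, 0, 0, 0, 0, 255], [-0.9, -0.95, 0, 0, 0, 0, 255], [-0.9, -0.95, 0, 0, 0, 0, 255], [-0.57, -0.95, 0, 0, 0, 0, 255], [0, -0.95, 0, 0, 0, 0, 255], [0, -0.95, 0, 0, 0, 0, 255], [0, -0.95, 0, 0, 0, 0, 255], [0, -0.95, 0, 0, 0, 0, 255], [0, -0.95, 0, 0, 0, 0, 255]]]}}

```text
clock: 14.5
ee_pos: [491.8, -297.3, 150.0]
tcp_rot: [0.698, 0.106, 0.7, -0.105]
contact_force: [0.8, -0.4, -1.0]
width: 11.3
```

Call:
{"op": "arm_command", "data": {"plan": [[[0, -0.8, 0, 0, 0, 0, 255], [0, -0.5, 0, 0, 0, 0, 255], [0, 0, -0.4, 0, 0, 0, 255], [0, 0, 0, 0, 0, 0, 255], [0, 0, 0, 0, 0, 0, 255]]]}}

```text
clock: 15.0
ee_pos: [492.4, -334.5, 138.8]
tcp_rot: [0.699, 0.106, 0.7, -0.105]
contact_force: [0.8, 1.0, 0.1]
width: 10.9
```

```bash
python3 look.py w7 wrist
```

```text
15.05 [ 492.8 -334.6  139.5] jaw 72.9 xax [-0.001  0.    -1.   ] [ 0.7  0.5 -0.9] 10.922699369040524
```

View pics/w7.png

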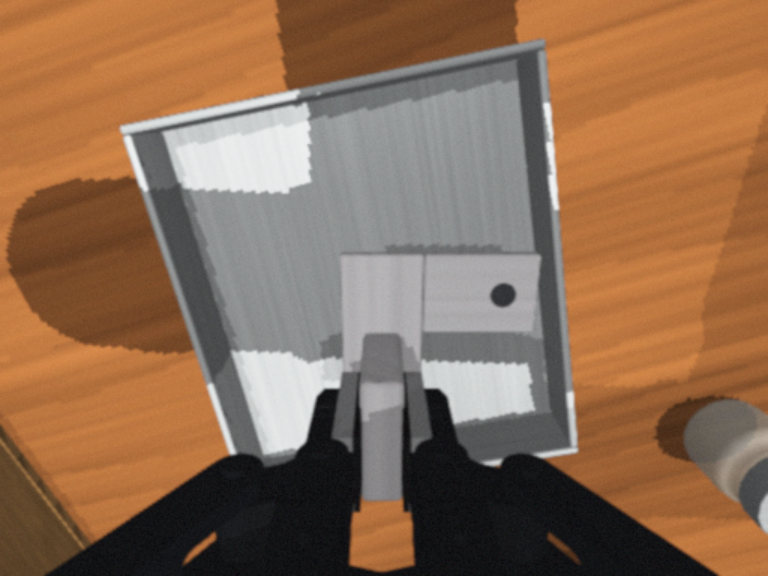

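Call:
{"op": "arm_command", "data": {"plan": [[[0, -0.3, -0.6, 0, 0, 0, 255], [0, 0, -0.9, 0, 0, 0, 255], [0, 0, -0.9, 0, 0, 0, 255], [0, 0, -0.6, 0, 0, 0, 255], [0, 0, -0.3, 0, 0, 0, 255], [0, 0, -0.15, 0, 0, 0, 255], [0, 0, 0, 0, 0, 0, 255], [0, 0, 0, 0, 0, 0, 255]]]}}

```text
clock: 15.85
ee_pos: [493.6, -344.8, 37.4]
tcp_rot: [0.7, 0.105, 0.699, -0.106]
contact_force: [0.1, -0.3, -1.0]
width: 11.0
```

Call:
{"op": "arm_command", "data": {"plan": [[[0, 0, -0.05, 0, 0, 0, 255], [0, 0, 0, 0, 0, 0, 255]]]}}

```text
clock: 16.05
ee_pos: [493.1, -344.6, 35.2]
tcp_rot: [0.7, 0.105, 0.699, -0.106]
contact_force: [-0.3, -0.1, -1.1]
width: 10.9
```

Call:
{"op": "arm_command", "data": {"plan": [[[0, 0, -0.05, 0, 0, 0, 255], [0, 0, 0, 0, 0, 0, 255]]]}}

```text
clock: 16.25
ee_pos: [492.8, -344.5, 33.1]
tcp_rot: [0.699, 0.106, 0.699, -0.106]
contact_force: [-0.7, 0.1, -0.7]
width: 10.6
```

Call:
{"op": "arm_command", "data": {"plan": [[[0, 0, -0.04, 0, 0, 0, 255], [0, 0, 0, 0, 0, 0, 255]]]}}

```text
clock: 16.45
ee_pos: [492.8, -344.6, 32.9]
tcp_rot: [0.699, 0.105, 0.699, -0.106]
contact_force: [-2.7, 1.5, 4.1]
width: 10.9
```

Call:
{"op": "arm_command", "data": {"plan": [[[0, 0, 0, 0, 0, 0, 120], [0, 0, 0, 0, 0, 0, 120], [0, 0, 0, 0, 0, 0, 60], [0, 0, 0, 0, 0, 0, 60], [0, 0, 0, 0, 0, 0, 60], [0, 0, 0, 0, 0, 0, 60]]]}}

```text
clock: 17.05
ee_pos: [492.8, -344.5, 31.9]
tcp_rot: [0.699, 0.106, 0.699, -0.106]
contact_force: [0.1, -0.1, 0.0]
width: 65.5
```

Call:
{"op": "arm_command", "data": {"plan": [[[0, 0, 0.4, 0, 0, 0, 60], [0, 0, 0.7, 0, 0, 0, 60], [0, 0, 0.9, 0, 0, 0, 60], [0, 0, 0.9, 0, 0, 0, 60], [0, 0, 0.9, 0, 0, 0, 60], [0, 0, 0.5, 0, 0, 0, 0], [0, 0, 0, 0, 0, 0, 0], [0, 0, 0, 0, 0, 0, 0]]]}}

```text
clock: 17.85
ee_pos: [492.8, -344.3, 161.3]
tcp_rot: [0.699, 0.106, 0.699, -0.105]
contact_force: [-0.4, 0.3, -0.0]
width: 85.2
```

```bash
python3 look.py w8 wrist; python3 look.py t8 top; python3 look.py s8 side
```

```text
17.9 [ 492.4 -344.2  160.4] jaw 72.8 xax [-0.001  0.001 -1.   ] [ 0.9 -0.1  0.4] 85.62559758088457
17.95 [ 492.2 -344.2  160. ] jaw 72.8 xax [-0.002  0.001 -1.   ] [ 0.2  0.1 -1.1] 85.32780048757702
18.0 [ 492.2 -344.2  159.9] jaw 72.8 xax [-0.002  0.001 -1.   ] [ 0.   1.2 -0.8] 85.16902792607075
```

View pics/w8.png

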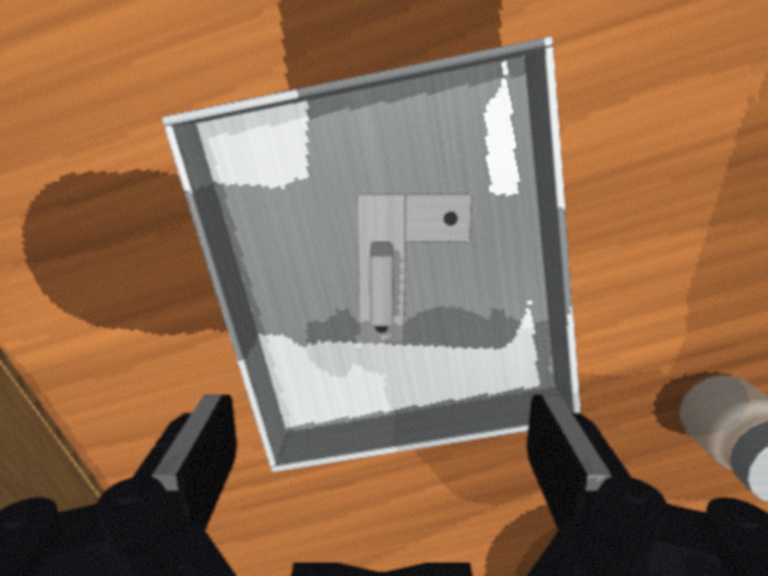

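View pics/t8.png

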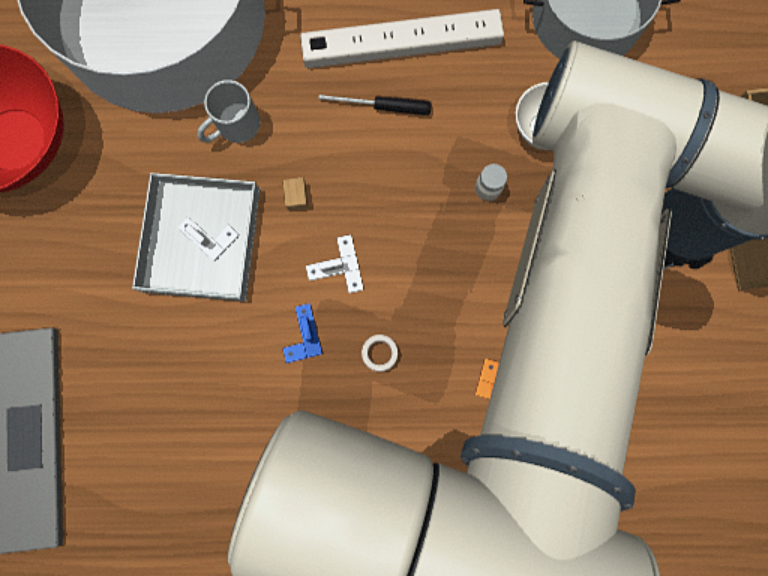

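View pics/s8.png

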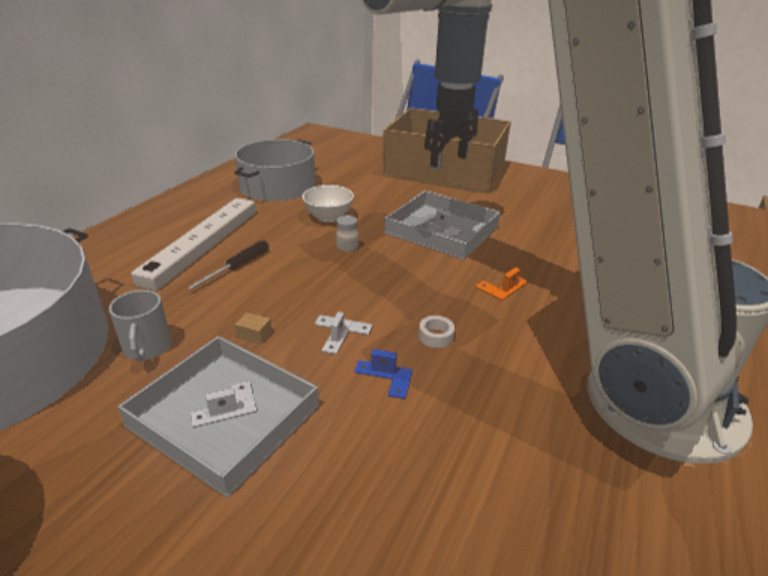

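The wrist view shows the right-hand bracket flat in the right tray (380,270). The top and side views show the left-hand one flat in the left tray ((208,238) and (225,403)). Nothing else has moved and the gripper is clear, so I'm handing in.

```bash
python3 -c "
from plant import manip
print(manip.finish_job())"
```

```text
the job is handed in; nothing more can be done
None
```

Both brackets are sorted and the job is handed in, at about 18 s of the 58 s allowed. The left-hand bracket went into the left tray first, then the right-hand one into the right tray. I held each by its lug, lowered it until it touched the tray floor and released it.

- **Last checks:** each bracket lies flat, lug up, near the middle of its tray. The T-shaped, blue and orange brackets stayed where they were. The gripper was open and about 160 mm up.
- **Forces:** the highest wrist force I read was about 11 N, at the first touchdown; readings came only at the end of each move.
- **Limit of the checks:** the arm hid the right tray from the top camera at the end, so the right-hand bracket was checked in the wrist view, with the side view showing it only faintly. No check failed or disagreed beyond 1–2 mm.

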